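# Tare the dial scale for the steel caddy

### The job

The picked parts are going to be weighed in the yellow steel caddy, so tare the dial scale for it: set the empty caddy down gently in the middle of the scale's platform, its long side across the platform's width, and let go. Then, with the caddy standing there, turn the dial (its glass carries a black bar grip for this) until the red zero mark is right at the tip of the needle, and let go. Leave the carton, the red box, the tape roll and the green bin where they are.

Things in the scene. Friction and masses are not known exactly. Their poses are not given: they have to be found in the camera images.
- scale: Cream spring dial scale (3 kg), fixed on the bench: 305 mm deep (x -160 to 145), 210 wide (y), housing top 145 mm high. Origin on its underside; x points from the dial at the front to the platform at the back, z up. The front face slopes: its outward normal leans 34 degrees from vertical towards -x. The round dial, 150 mm across, is centred on it at x -86, z 96 mm.
- platform: Flat steel platform of the scale, 190 mm (x) by 220 mm (y), 8 mm thick. Origin: centre of its TOP surface, 75 mm behind the scale's origin and 175 mm above the bench when empty; axes parallel to the scale's. It sinks on a spring under load, 2 N per mm (5 mm per kg), up to 15 mm.
- needle (a joint): Black needle under the scale's glass, in rad: 0 = straight up the slope (platform empty), growing clockwise as seen from in front of the dial, 1.745 rad per kg on the platform (300 degrees at 3 kg). It moves only with the load on the platform.
- dial (a joint): Turning dial of the scale, in rad: white graduated disc, steel bezel, glass and bar grip turn as one about the axis through the dial's centre, square to the sloping face. 0 = red zero mark straight up the slope; grows clockwise as seen from in front. Stiff (0.15 N m), stays where left; range -0.8 to 4.2.
- dial_grip (a point): Point on the dial's axis inside the black bar grip, 16 mm out from the flat glass (radius 75 mm with bezel). Bar 60 mm long, 16 wide, 28 high; its top is 12 mm beyond this point. Turns with the dial: x along the bar towards the red zero mark (a red line marks that end), y across the bar, z outward along the dial's axis, square to the glass.
- zero_mark (a point): Red zero mark on the dial's disc: a wedge 8 mm wide at the rim with a red block on the bezel beyond it. This point is on the mark's centre line, 60 mm from the dial's axis, at the needle's level; it turns with the dial.
- needle_tip (a point): Tip of the needle, 60 mm from the dial's axis, at the same level as the zero mark point; it turns with the needle.
- caddy_handle (a point): Centre of the yellow caddy's black handle bar: 150 mm long (y), 18 wide (x), 22 high, 125 mm above the caddy's underside. Clear space of 59 mm under the bar between two straps at y +-60 mm. The caddy is an open steel tray 110 mm (x) by 180 mm (y, long side), 58 high, with a low middle wall along y; empty mass 0.4 to 0.8 kg.
- caddy: The same yellow caddy; origin at the centre of its underside, axes as for the handle.
- carton: Closed cardboard carton, 110 x 160 x 80 mm high, origin at the centre of its underside; bystander.
- red_box: Flat red box, 120 x 170 x 45 mm high, origin at the centre of its underside; bystander.
- tape_roll: Roll of brown packing tape lying flat, 104 mm across, 48 mm high, origin at the centre of its underside; bystander.
- green_bin: Open green plastic bin, 220 x 150 x 90 mm high, origin at the centre of its underside; bystander.
There are look-alikes about, which are no part of the job. Several things look just like the caddy: the one meant starts farthest from the robot's base.

How it is judged:
By the outcome, as a careful person would: the job done as asked, in the order asked, and still so for the second after the job is handed in, with the robot touching nothing.
It also fails if it takes over 51 s, if anything falls off the work surface, if the arm or the gripper's body presses on something with over 40 N, if the wrist force passes 120 N, or if a joint passes its speed limit or range.

### The arm

A 6-joint arm with a two-finger parallel gripper is mounted at the origin on the work surface. World frame = base frame: x ahead of the robot, y to its left, z up, the work surface at z = 0. Lengths are in mm, angles in rad, forces in N, time in s.
With the tool pointing down it reaches from about 275 to 825 mm from the base axis. Payload 4.9 kg.
Tool frame: the origin (TCP) lies midway between the tips of the shut fingers; the grasp point (between the pads) lies 19 mm behind it; x points along the fingers, y is the direction in which the jaws open and shut, and the axes are right-handed (so a half turn about x gives the same grasp; the last joint's range is limited). The gripper opens to 85 mm and grips with 20 to 120 N. Pads are 22 mm wide; open, the fingers measure 114 mm over their backs; the gripper's body (76 mm by 85 mm) begins 54 mm behind the grasp point. The pads swing forward as they close: fully open they stand 13 mm farther back than shut.
Start: joints at [1.062, 0.326, -0.193, 1.052, 0, 1.437], TCP at [201.343, 511.839, 231.281] pointing down, gripper open.
Joint ranges: [-2.65, 2.65], [-0.97, 1.79], [-1.3, 1.35], [-1.93, 2.1], [-1.47, 1.37], [-3.14, 3.14]. Speed limits (rad/s): [2.57, 2.57, 3.14, 3.14, 3.14, 3.14].

### API

Orientations are given as a rotation vector (axis times angle).
In Python, from workcell import bot, grab_frame gives the robot as it stands.
- The arm moves only by the tool apply_moves, never from a script. Its argument "targets" is a list of rows, each a list of 7 numbers: the turn, a rotation vector about the world's x, y, z in degrees, then the shift along the world's x, y, z in mm, then the finger opening in mm, from 0 to 85.4. In form: [[rx, ry, rz, dx, dy, dz, grip], ...]. A call has 1 to 20 rows; each row is the pose to reach, as a shift and turn from the pose measured when the call began; what a row does not reach only later rows make up. A row lasts 1/8 s, in which the tool goes at most 62.5 mm and 10.7 degrees, less where a joint would pass 70% of its speed; a pose out of reach is approached as far as the arm can. A call with a gripper value outside its range is refused whole. The fingers move at their own pace and stop on an object; the grip force is fixed at half the most. Time passes only in rows, so rows that repeat a pose let the fingers close. It gives the time, the measured TCP pose, the force and the opening at its end, in the units of the state.
- bot.sense(): the state, without advancing time (a new reading comes with each control period).
- grab_frame(name): name is "side" or "top" or "wrist"; returns a dict with "img" (480x640x3 uint8, red, green, blue), "K" (3x3 intrinsics, pixels), "eye" and "orientation" of the camera in the world; the wrist camera has in their place "tool_from_camera" (4x4, takes a point from camera to tool coordinates, whose origin is the TCP and whose axes are the tool frame's). Camera axes: x right, y up, looking along -z (the intrinsics and any distortion apply to the point x, -y, -z); pixel columns grow to the right and rows downward; lengths in mm; the calibration is good to about 2 mm. The wrist camera is an equidistant fisheye: a pixel r from the principal point sees the ray r / f radians off the axis. A picture is of the moment at which its call begins: read the wrist's pose just before it. There is no depth.
- bot.close_job(): hands the job in, once; it reports no verdict.
The state is a dict: "time": time; "q": joint angles; "dq": joint speeds; "tau": joint torques, N m; "tool_pos": TCP position; "tcp_rot": TCP orientation; "wrist_force": force on the tool from outside, world axes, zero at the start; "torque": the same for the moment, N m; "width": finger opening in mm.
Only numpy, scipy, OpenCV 4.12 (cv2) and the standard library are available. Lean on these libraries where they do the work, as an engineer would, in place of code of your own. Each camera call takes 0.05 s, during which the arm holds its last target. There are 200 camera calls.

## Working session

There is one attempt and no reset: what is moved stays moved. The work goes in short steps, Python scripts to look and compute and a tool call to move; the robot and the scene stay as the last step left them, time stands still between calls to the robot, and variables do not carry over. Pictures are saved under pics/ and viewed, about 8 in all and at most 12, crops included, and the job is handed in when it is done.

Besides the shell and the picture viewer there is one more tool, called after "Emit:" by a JSON object that holds its "api" and its "payload", one argument or row to a line. apply_moves: Moves the arm, as the interface text tells. Its arguments: {"type":"object","properties":{"targets":{"type":"array"}},"required":["targets"]}

```bash
ls; mkdir -p pics
python3 - <<'E'
from workcell import bot, grab_frame
import cv2,numpy as np
s=bot.sense();print({k:np.round(v,3).tolist() for k,v in s.items()})
for n in ("side","top"):
    f=grab_frame(n);cv2.imwrite(f"pics/{n}0.png",f["img"][:,:,::-1]);print(n,f["K"],f["eye"],f["orientation"],[k for k in f])
E
```

```text
pics
{'time': 0.0, 'q': [1.062, 0.327, -0.194, 1.052, -0.0, 1.437], 'dq': [0.0, 0.002, 0.0, -0.0, 0.001, -0.001], 'tau': [-0.001, -44.34, 26.244, 0.016, -0.0, -0.0], 'tool_pos': [201.045, 511.303, 230.507], 'tcp_rot': [0.293, 1.551, -0.295], 'wrist_force': [0.33, 0.181, -0.72], 'torque': [-0.034, -0.005, 0.104], 'width': 85.253}
side [[554.45427864   0.         323.03706023]
 [  0.         554.45427864 240.10645202]
 [  0.           0.           1.        ]] [  284.53411407 -1287.27009508   944.44096381] [ 1.02647628 -0.06980594 -0.16688556] ['img', 'K', 'eye', 'orientation']
top [[461.01586659   0.         324.42966494]
 [  0.         461.01586659 236.3590942 ]
 [  0.           0.           1.        ]] [ 277.99662714   -1.60949412 1288.22453241] [ 0.16118805 -0.14675158 -1.56397337] ['img', 'K', 'eye', 'orientation']
```

View pics/top0.png

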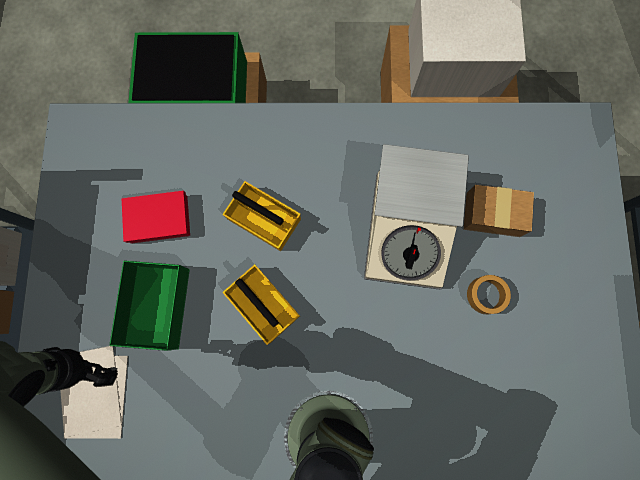

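View pics/side0.png

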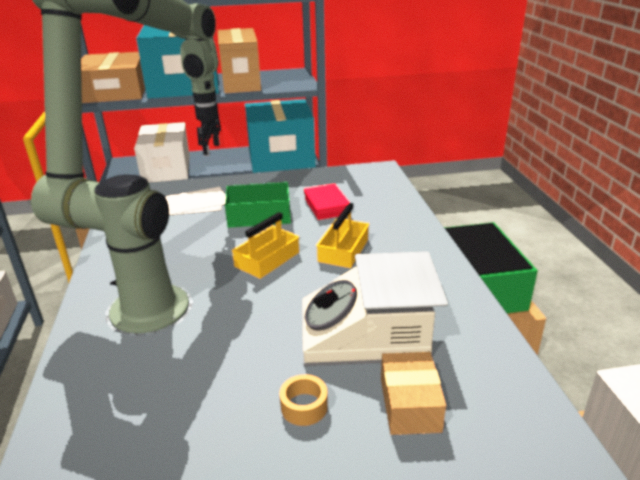

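The top view shows two look-alike caddies, A at (260,213) and B at (262,303). A is farther from the base at (330,435), so A fits the description. Next I'll measure it and confirm in one crop together with the dial.

```bash
cat > h.py <<'E'
import cv2,numpy as np
from workcell import bot,grab_frame
from scipy.spatial.transform import Rotation as R
def rays(f,px):
    px=np.atleast_2d(px).astype(float);K=f["K"]
    d=np.c_[(px[:,0]-K[0,2])/K[0,0],-(px[:,1]-K[1,2])/K[1,1],-np.ones(len(px))]
    return np.array(f["eye"]),R.from_rotvec(f["orientation"]).apply(d)
def onz(f,px,z):
    e,d=rays(f,px);return e+d*((z-e[2])/d[:,2])[:,None]
def proj(f,P):
    c=R.from_rotvec(f["orientation"]).inv().apply(np.atleast_2d(P)-f["eye"]);K=f["K"]
    return np.c_[K[0,2]-K[0,0]*c[:,0]/c[:,2],K[1,2]+K[1,1]*c[:,1]/c[:,2]]
def tri(f1,p1,f2,p2):
    A=np.zeros((3,3));b=np.zeros(3)
    for f,p in((f1,p1),(f2,p2)):
        e,d=rays(f,p);d=d[0]/np.linalg.norm(d[0]);M=np.eye(3)-np.outer(d,d);A+=M;b+=M@e
    return np.linalg.solve(A,b)
def big(m,roi):
    x0,y0,x1,y1=roi;z=np.zeros_like(m);z[y0:y1,x0:x1]=m[y0:y1,x0:x1]
    n,l,s,c=cv2.connectedComponentsWithStats(z);return (l==1+np.argmax(s[1:,4])).astype(np.uint8)
def rect(P): return cv2.minAreaRect(P[:,:2].astype(np.float32))
E
python3 - <<'E'
from h import *
t=grab_frame("top");s=grab_frame("side")
def dark(f):return (f["img"].max(2)<45).astype(np.uint8)
def yel(f):
    h=cv2.cvtColor(f["img"],cv2.COLOR_RGB2HSV);return ((h[...,0]>20)&(h[...,0]<32)&(h[...,1]>150)&(h[...,2]>60)).astype(np.uint8)
m=big(dark(t),(215,175,305,252));ys,xs=np.nonzero(m)
print("handle top px",cv2.minAreaRect(np.c_[xs,ys].astype(np.float32)),"z136",rect(onz(t,np.c_[xs,ys],136)))
ms=big(dark(s),(325,195,365,240));y2,x2=np.nonzero(ms);print("side handle px",cv2.minAreaRect(np.c_[x2,y2].astype(np.float32)))
print("tri centre",tri(t,(xs.mean(),ys.mean()),s,(x2.mean(),y2.mean())))
m=big(yel(t)|dark(t),(215,175,305,252));ys,xs=np.nonzero(m);print("tray z58",rect(onz(t,np.c_[xs,ys],58)))
# other caddy
m=big(dark(t),(225,262,300,345));ys,xs=np.nonzero(m);print("B",rect(onz(t,np.c_[xs,ys],136)))
# platform quad
g=t["img"].astype(int);m=((g.min(2)>135)&(g.max(2)-g.min(2)<14)).astype(np.uint8);m=big(m,(365,135,480,228))
ys,xs=np.nonzero(m);print("platform",m.sum(),rect(onz(t,np.c_[xs,ys],175)))
a=cv2.resize(t["img"][165:255,210:310],None,fx=4,fy=4,interpolation=2);b=cv2.resize(t["img"][210:300,360:460],None,fx=4,fy=4,interpolation=2)
cv2.imwrite("pics/crop.png",np.hstack([a,b])[:,:,::-1])
E
```

```text
handle top px ((257.5054016113281, 207.6750946044922), (57.44904708862305, 7.469987869262695), 30.699722290039062) z136 ((582.8021240234375, 182.9947509765625), (152.1019287109375, 19.482032775878906), 59.0442008972168)
side handle px ((342.91998291015625, 215.9400177001953), (3.8000001907348633, 27.200000762939453), 36.869895935058594)
tri centre [585.94777987 184.75489064 123.03771984]
tray z58 ((585.05029296875, 184.55322265625), (200.10150146484375, 114.46467590332031), 58.99612808227539)
B ((341.32562255859375, 177.8638916015625), (147.99803161621094, 18.545181274414062), 42.353885650634766)
platform 6200 ((632.855712890625, -235.08786010742188), (218.19935607910156, 187.8538055419922), 82.2967529296875)
```

View pics/crop.png

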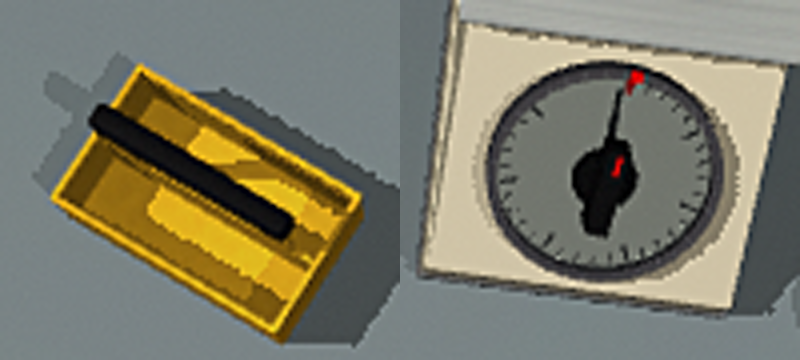

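The crop shows caddy A empty, with a free handle; it is about 610 mm from the base against 385 mm for B. The dial's red mark is just clockwise of the needle tip. Next, compute the approach to A.

Run:
```python
from h import *
s=bot.sense();M=R.from_rotvec(s["tcp_rot"]).as_matrix();print(M.round(3))
a=np.degrees(np.arctan2(M[1,1],M[0,1]));print("tool y az",a,"turn to -31:",(-31-a+90)%180-90)
print(np.array([583.5,183.7,104])-s["tool_pos"])
```

```text
[[-0.     0.366  0.931]
 [-0.001  0.931 -0.366]
 [-1.    -0.001 -0.   ]]
tool y az 68.524970266359 turn to -31: 80.47502973364101
[ 382.29264214 -327.84246478 -126.80117555]
```

Emit:
{"api": "apply_moves", "payload": {
  "targets": [
    [0,0,10,40,-35,0,85],
    [0,0,20,85,-73,0,85],
    [0,0,30,130,-112,0,85],
    [0,0,40,180,-154,0,85],
    [0,0,50,230,-197,0,85],
    [0,0,60,280,-240,0,85],
    [0,0,70,330,-283,0,85],
    [0,0,80.5,382,-328,-10,85],
    [0,0,80.5,382,-328,-40,85],
    [0,0,80.5,382,-328,-60,85],
    [0,0,80.5,382,-328,-60,85],
    [0,0,80.5,382,-328,-60,85]
  ]
}}

```text
time: 1.7
tool_pos: [583.2, 184.0, 171.6]
tcp_rot: [-0.804, 1.416, 0.802]
wrist_force: [0.2, 0.2, 0.1]
width: 84.9
```

Run:
```python
from h import *
f=grab_frame("wrist");cv2.imwrite("pics/w1.png",f["img"][:,:,::-1]);print(f["K"],f["tool_from_camera"])
s=bot.sense();print(s["q"],s["tool_pos"])
```

```text
[[371.64829954   0.         315.89871926]
 [  0.         371.64829954 241.8833541 ]
 [  0.           0.           1.        ]] [[-8.29085799e-04  3.18472610e-01 -9.47931701e-01 -1.42334241e+02]
 [ 9.99999258e-01 -5.82530144e-04 -1.07033564e-03 -8.92681291e-01]
 [-8.93071374e-04 -9.47931884e-01 -3.18471890e-01 -8.06290049e+01]
 [ 0.00000000e+00  0.00000000e+00  0.00000000e+00  1.00000000e+00]]
[ 1.85638309e-01  4.80208822e-01 -1.13840639e-01  9.74343960e-01
 -7.98051289e-04 -8.45538311e-01] [583.4799381  184.21800395 172.04516204]
```

View pics/w1.png

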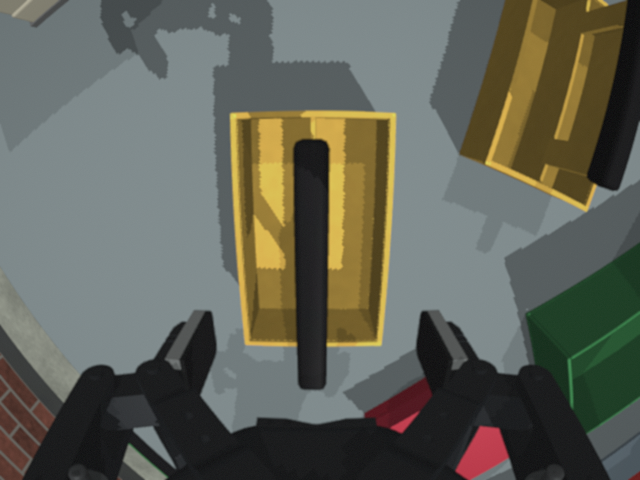

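The wrist view shows the handle running from (311,140) to (312,388), midway between the fingers and well aligned. A quick numeric check of its centre comes before descending.

```bash
cat >> h.py <<'E'
def wray(f,s,px):
    px=np.atleast_2d(px).astype(float);K=f["K"];u=(px-[K[0,2],K[1,2]]);r=np.linalg.norm(u,axis=1);th=r/K[0,0]
    k=np.sin(th)/r;d=np.c_[u[:,0]*k,-u[:,1]*k,-np.cos(th)];T=np.array(f["tool_from_camera"]);M=R.from_rotvec(s["tcp_rot"]).as_matrix()
    return s["tool_pos"]+M@T[:3,3],(M@T[:3,:3]@d.T).T
def wonz(f,s,px,z):
    e,d=wray(f,s,px);return e+d*((z-e[2])/d[:,2])[:,None]
E
python3 - <<'E'
from h import *
s=bot.sense();f=grab_frame("wrist")
P=wonz(f,s,[(311,141),(312,388)],136);print(P,P.mean(0),np.linalg.norm(P[0]-P[1]))
d=P[0]-P[1];print(np.degrees(np.arctan2(d[1],d[0]))%180)
E
```

```text
[[549.59809492 121.52442051 136.        ]
 [624.72306667 247.02685615 136.        ]] [587.16058079 184.27563833 136.        ] 146.2690080999565
59.09552510029488
```

Emit:
{"api": "apply_moves", "payload": {
  "targets": [
    [0,0,0,2,0,-25,85],
    [0,0,0,2,0,-50,85],
    [0,0,0,2,0,-67,85],
    [0,0,0,2,0,-67,85],
    [0,0,0,2,0,-67,16],
    [0,0,0,2,0,-67,10],
    [0,0,0,2,0,-67,8],
    [0,0,0,2,0,-67,8],
    [0,0,0,2,0,-67,8],
    [0,0,0,2,0,-67,8],
    [0,0,0,2,0,-67,8]
  ]
}}

```text
time: 3.18
tool_pos: [586.3, 184.1, 105.8]
tcp_rot: [-0.805, 1.414, 0.801]
wrist_force: [1.5, -2.2, 4.9]
width: 17.2
```

Emit:
{"api": "apply_moves", "payload": {
  "targets": [
    [0,0,0,0,0,15,8],
    [0,0,0,0,0,45,8],
    [0,0,0,0,0,85,8],
    [0,0,0,0,0,125,8],
    [0,0,0,0,0,165,8],
    [0,0,0,0,-15,200,8],
    [0,0,3,4,-45,215,8],
    [0,0,5,9,-80,220,8],
    [0,0,8,14,-120,220,8],
    [0,0,10,19,-165,220,8],
    [0,0,13,24,-210,220,8],
    [0,0,15,29,-255,220,8],
    [0,0,18,34,-300,220,8],
    [0,0,20,39,-340,220,8],
    [0,0,22,44,-375,220,8],
    [0,0,23.3,47,-400,220,8],
    [0,0,23.3,47,-415,215,8],
    [0,0,23.3,47,-419,208,8],
    [0,0,23.3,47,-419,203,8],
    [0,0,23.3,47,-419,203,8]
  ]
}}

```text
time: 5.68
tool_pos: [632.9, -233.5, 308.1]
tcp_rot: [-1.111, 1.265, 1.111]
wrist_force: [0.3, 0.7, -5.3]
width: 17.4
```

Run:
```python
from h import *
s=bot.sense();print({k:np.round(s[k],3) for k in("q","tool_pos","wrist_force","torque","width")})
t=grab_frame("top");w=grab_frame("wrist");cv2.imwrite("pics/hover.png",np.hstack([cv2.resize(t["img"][100:320,320:560],None,fx=1.6,fy=1.6),cv2.resize(w["img"],(416,352))[:352]])[:,:,::-1])
```

```text
{'q': array([-0.464,  0.544,  0.338,  1.364,  0.003, -1.903]), 'tool_pos': array([ 632.919, -233.493,  308.092]), 'wrist_force': array([ 0.334,  0.662, -5.298]), 'torque': array([0.044, 0.033, 0.001]), 'width': np.float64(17.434)}
```

View pics/hover.png

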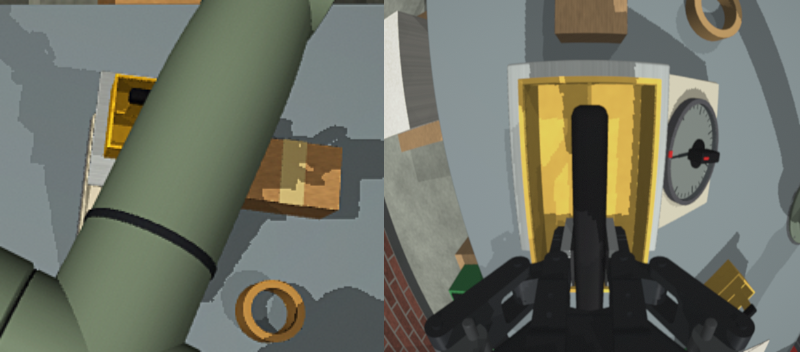

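The grasp holds and the caddy weighs about 5.3 N. In the wrist view it sits over the platform, parallel to its edges. Lowering gently.

Emit:
{"api": "apply_moves", "payload": {
  "targets": [
    [0,0,0,0,-1.5,-8,8],
    [0,0,0,0,-1.5,-15,8],
    [0,0,0,0,-1.5,-20,8],
    [0,0,0,0,-1.5,-23,8],
    [0,0,0,0,-1.5,-25,8],
    [0,0,0,0,-1.5,-26.5,8],
    [0,0,0,0,-1.5,-28,8],
    [0,0,0,0,-1.5,-28.5,8],
    [0,0,0,0,-1.5,-28.5,8]
  ]
}}

```text
time: 6.9
tool_pos: [633.4, -235.4, 280.7]
tcp_rot: [-1.112, 1.264, 1.109]
wrist_force: [1.1, 0.0, -4.5]
width: 16.9
```

Emit:
{"api": "apply_moves", "payload": {
  "targets": [
    [0,0,0,0,0,-1,8],
    [0,0,0,0,0,-2,8],
    [0,0,0,0,0,-3,8],
    [0,0,0,0,0,-3,8],
    [0,0,0,0,0,-3,8]
  ]
}}

```text
time: 7.52
tool_pos: [633.7, -235.5, 278.2]
tcp_rot: [-1.113, 1.264, 1.108]
wrist_force: [0.8, -0.0, -1.2]
width: 16.8
```

Nearly fully supported. Lower 0.7 mm more, release, and retreat upwards.

Emit:
{"api": "apply_moves", "payload": {
  "targets": [
    [0,0,0,0,0,-0.8,8],
    [0,0,0,0,0,-0.8,8],
    [0,0,0,0,0,-0.8,25],
    [0,0,0,0,0,-0.8,45],
    [0,0,0,0,0,-0.8,70],
    [0,0,0,0,0,-0.8,85],
    [0,0,0,0,0,-0.8,85],
    [0,0,0,0,0,-0.8,85],
    [0,0,0,0,0,15,85],
    [0,0,0,0,0,45,85],
    [0,0,0,0,0,85,85],
    [0,0,0,-60,15,110,85],
    [0,0,0,-120,50,110,85],
    [0,0,0,-180,100,110,85],
    [0,0,0,-230,150,110,85],
    [0,0,0,-230,200,110,85],
    [0,0,0,-230,200,110,85]
  ]
}}

```text
time: 9.65
tool_pos: [402.4, -33.3, 390.1]
tcp_rot: [-1.117, 1.26, 1.108]
wrist_force: [1.0, -0.1, -0.4]
width: 85.1
```

Run:
```python
from h import *
s=bot.sense();print({k:np.round(s[k],3) for k in("q","tool_pos","wrist_force")})
t=grab_frame("top");sd=grab_frame("side")
cv2.imwrite("pics/placed.png",np.hstack([cv2.resize(t["img"][130:300,350:480],None,fx=3,fy=3,interpolation=2),cv2.resize(sd["img"][220:390,290:425],None,fx=3,fy=3,interpolation=2)])[:,:,::-1])
h=cv2.cvtColor(t["img"],cv2.COLOR_RGB2HSV)
m=((h[...,0]>20)&(h[...,0]<32)&(h[...,1]>150)&(h[...,2]>60)).astype(np.uint8);m=big(m,(370,130,480,225))
ys,xs=np.nonzero(m);print("tray z+58",m.sum(),rect(onz(t,np.c_[xs,ys],230)))
```

```text
{'q': array([-0.268, -0.021, -0.207,  1.377,  0.003, -1.71 ]), 'tool_pos': array([402.351, -33.301, 390.148]), 'wrist_force': array([ 0.995, -0.064, -0.353])}
tray z+58 1839 ((626.4580078125, -233.40451049804688), (187.00830078125, 127.08666229248047), 82.3463134765625)
```

View pics/placed.png

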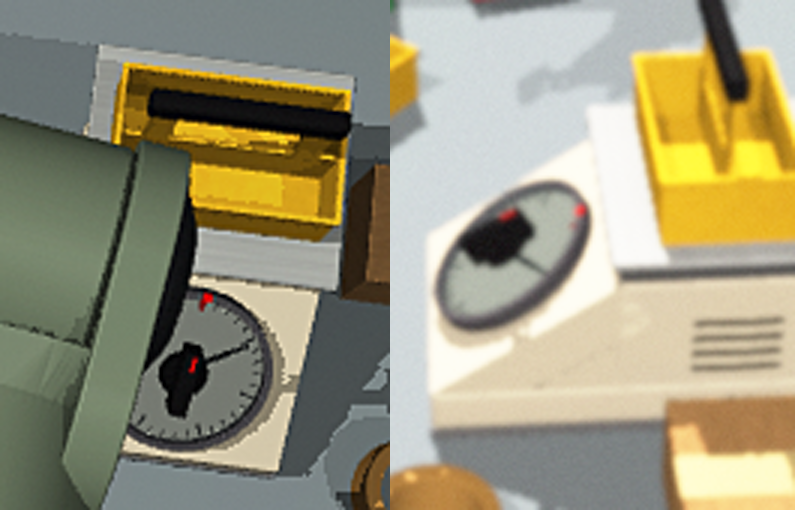

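The caddy stands on the platform (624 px tall view: tray square to it, centred). The needle now points to about (433,245) and the red mark is at (419,230). Next, compute the dial frame and the pregrasp.

```bash
cat >> h.py <<'E'
yaw=np.radians(-7.7);SX=np.array([np.cos(yaw),np.sin(yaw),0]);SY=np.array([-SX[1],SX[0],0]);Z=np.array([0,0,1.])
O=np.array([632.9,-235.1,0])-75*SX
N=-np.sin(np.radians(34))*SX+np.cos(np.radians(34))*Z; U=np.cross(N,-SY)*-1
U=np.cos(np.radians(34))*SX+np.sin(np.radians(34))*Z; RT=-SY   # up slope, right (seen from front)
C=O-86*SX+96*Z
def ondial(e,d,off=0):
    P=e+d*(((C+off*N-e)@N)/(d@N))[:,None];v=P-C;return np.c_[v@RT,v@U]
E
python3 - <<'E'
from h import *
t=grab_frame("top")
e,d=rays(t,[(419,230),(433.3,245),(411,255)]);q=ondial(e,d);print(q,np.arctan2(q[:,0],q[:,1]))
s=bot.sense();a=0.12
x=-N;bx=U*np.cos(a)+RT*np.sin(a)   # bar direction
by=np.cross(N,bx)
print("C",C,"grip",C+16*N)
for sg in(1,-1):
    y=sg*by;M=np.c_[x,y,np.cross(x,y)];r=R.from_matrix(M)*R.from_rotvec(s["tcp_rot"]).inv()
    print(sg,np.degrees(r.as_rotvec()),"d",C+(16+90-19)*N-s["tool_pos"])
E
```

```text
[[12.17280215 64.17241853]
 [55.99491948 28.26080767]
 [ 4.75634426 -8.10559004]] [0.18746177 1.10339335 2.61093705]
C [ 473.35170485 -213.52822415   96.        ] grip [ 464.48529248 -212.32943816  109.26460116]
1 [ 25.40625697 -28.66742961 -93.80217525] d [  20.84025935 -171.43614334 -221.01448075]
-1 [-28.33537573 -23.8973912   80.15370253] d [  20.84025935 -171.43614334 -221.01448075]
```

Emit:
{"api": "apply_moves", "payload": {
  "targets": [
    [2.3,-2.6,-8.5,-5,-15,0,85],
    [4.6,-5.2,-17.1,-10,-30,0,85],
    [6.9,-7.8,-25.6,-14,-46,-5,85],
    [9.2,-10.4,-34.1,-14,-61,-15,85],
    [11.5,-13,-42.6,-14,-76,-30,85],
    [13.9,-15.6,-51.2,-14,-91,-50,85],
    [16.2,-18.2,-59.7,-14,-106,-70,85],
    [18.5,-20.8,-68.2,-14,-121,-90,85],
    [20.8,-23.5,-76.7,-14,-137,-115,85],
    [23.1,-26.1,-85.3,-14,-152,-140,85],
    [25.4,-28.7,-93.8,-14,-167,-169,85],
    [25.4,-28.7,-93.8,-14,-167,-169,85],
    [25.4,-28.7,-93.8,-14,-167,-169,85]
  ]
}}

```text
time: 11.42
tool_pos: [390.8, -203.9, 221.3]
tcp_rot: [0.174, 0.968, -0.182]
wrist_force: [0.1, 0.2, 1.0]
width: 84.5
```

Run:
```python
from h import *
s=bot.sense();print({k:np.round(s[k],3) for k in("time","q","tool_pos","wrist_force")});M=R.from_rotvec(s["tcp_rot"]).as_matrix();print(M,N)
f=grab_frame("wrist");cv2.imwrite("pics/w2.png",f["img"][:,:,::-1])
```

```text
{'time': np.float64(11.425), 'q': array([-0.942, -0.213, -0.978,  0.369,  0.416, -0.595]), 'tool_pos': array([ 390.821, -203.93 ,  221.33 ]), 'wrist_force': array([0.06 , 0.185, 0.996])}
[[ 0.55428358  0.23061979  0.7997401 ]
 [-0.0758779   0.97084726 -0.22737227]
 [-0.82886202  0.06534612  0.55562364]] [-0.55415077  0.07492412  0.82903757]
```

View pics/w2.png

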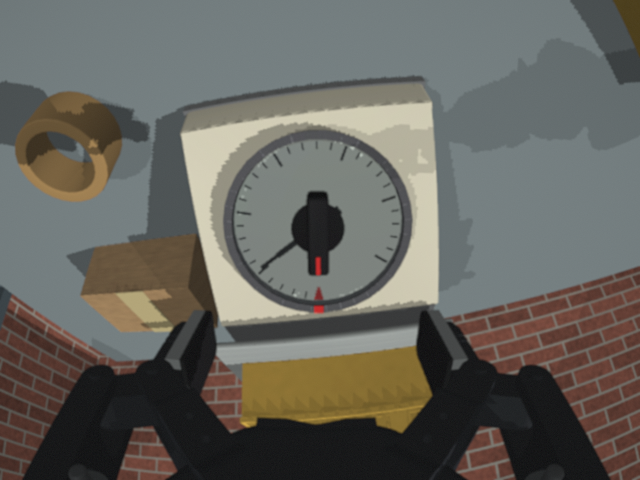

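The bar grip (310–328, 192–275) is centred between the fingers and aligned with them. The red mark is at (319,300) and the needle tip at (262,269). Now measure centre and angles.

```bash
cat >> h.py <<'E'
def dialmeas(s,f,off=0,cc=(0,0)):
    g=f["img"].astype(int);ys,xs=np.mgrid[60:400,120:520];px=np.c_[xs.ravel(),ys.ravel()]
    e,d=wray(f,s,px);q=ondial(e,d,off)-cc;r=np.hypot(*q.T);c=g[px[:,1],px[:,0]]
    red=(c[:,0]>120)&(c[:,1]<60)&(c[:,2]<70)&(r>48)&(r<82)
    dk=(c.max(1)<50)&(r>38)&(r<58)
    out=[]
    for m in(red,dk):
        if m.sum()==0: out.append(None);continue
        u=(q[m]/r[m][:,None]).mean(0);out.append((int(m.sum()),round(float(np.arctan2(*u)),4),round(float(r[m].max()),1),round(float(r[m].min()),1),round(float(np.hypot(*u)),4)))
    return out
E
python3 - <<'E'
from h import *
s=bot.sense();f=grab_frame("wrist")
e,d=wray(f,s,[(225,220),(411,215),(316,129),(319,312)]);q=ondial(e,d);print(q)
e,d=wray(f,s,[(319,300),(262,269),(318,193),(319,275)]);print(ondial(e,d)[:2],ondial(e,d,28)[2:])
print(dialmeas(s,f))
E
```

```text
[[ 75.35939984  -9.1442248 ]
 [-78.36115294   4.7405147 ]
 [ -8.2592394  -72.74888152]
 [  7.72149906  84.96504787]]
[[ 6.32753107 72.84354512]
 [51.46651437 37.69528474]] [[ -4.31032176 -27.33767558]
 [  2.3811985   36.61764214]]
[(41, 0.0964, 81.4, 68.1, 0.9995), (162, 0.3177, 57.9, 38.0, 0.9191)]
```

Run:
```python
from h import *
s=bot.sense();f=grab_frame("wrist")
for o in(0,5,10,15):
    e,d=wray(f,s,[(225,220),(411,215),(316,129),(319,312)]);q=ondial(e,d,o)
    e,d=wray(f,s,[(318.5,192),(318.5,275.5)]);b=ondial(e,d,o+28)
    e,d=wray(f,s,[(319,300),(262,269)]);p=ondial(e,d,o);cc=(q[0]+q[1]+q[2]+q[3])/4;p=p-cc
    print(o,"diam",np.linalg.norm(q[0]-q[1]),np.linalg.norm(q[2]-q[3]),"c",(q[0]+q[1])/2,(q[2]+q[3])/2,"bar",np.linalg.norm(b[0]-b[1]),b.mean(0),"ang",np.arctan2(p[:,0],p[:,1]),np.hypot(*p.T))
```

```text
0 diam 154.36165704210643 158.5604669132858 c [-1.6071813  -1.95833249] [-0.37841025  6.36387452] bar 65.47691844288128 [-1.08401256  4.71832085] ang [0.10111118 0.97145581] [71.27594762 63.40109561]
5 diam 151.71973876705425 155.84668550366573 c [-1.73153229 -3.26806606] [-0.52379181  4.91170538] bar 64.23747951283163 [-1.23144861  3.14336436] ang [0.10111118 0.97145581] [70.05605122 62.31597825]
10 diam 149.0778204920021 153.13290409404576 c [-1.85588328 -4.57779963] [-0.66917336  3.45953623] bar 62.99804058278201 [-1.37888465  1.56840788] ang [0.10111118 0.97145581] [68.83615483 61.2308609 ]
15 diam 146.4359022169499 150.4191226844257 c [-1.98023427 -5.88753321] [-0.81455492  2.00736709] bar 61.758601652732324 [-1.5263207 -0.0065486] ang [0.10111118 0.97145581] [67.61625844 60.14574354]
```

Emit:
{"api": "apply_moves", "payload": {
  "targets": [
    [0,0,0,18,0,-25,85],
    [0,0,0,37,-2,-53,85],
    [0,0,0,53,-4,-77,85],
    [0,0,0,63,-6,-92,85],
    [0,0,0,70,-7,-102,85],
    [0,0,0,75,-7.4,-110,85],
    [0,0,0,75,-7.4,-110,85],
    [0,0,0,75,-7.4,-110,85]
  ]
}}

```text
time: 12.58
tool_pos: [466.4, -211.1, 112.2]
tcp_rot: [0.172, 0.966, -0.182]
wrist_force: [0.1, -0.1, -0.0]
width: 84.7
```

Emit:
{"api": "apply_moves", "payload": {
  "targets": [
    [0,0,0,0,0,0,40],
    [0,0,0,0,0,0,24],
    [0,0,0,0,0,0,10],
    [0,0,0,0,0,0,8],
    [0,0,0,0,0,0,8],
    [0,0,0,0,0,0,8],
    [0,0,0,0,0,0,8],
    [0,0,0,0,0,0,8]
  ]
}}

```text
time: 13.58
tool_pos: [465.8, -213.2, 112.5]
tcp_rot: [0.17, 0.967, -0.187]
wrist_force: [-7.2, -4.1, 4.7]
width: 15.1
```

Emit:
{"api": "apply_moves", "payload": {
  "targets": [
    [3.3,-0.4,-5,0,0,0,8],
    [6.6,-0.9,-10,0,0,0,8],
    [10,-1.4,-14.9,0,0,0,8],
    [13.3,-1.8,-19.9,0,0,0,8],
    [16.6,-2.2,-24.9,0,0,0,8],
    [19.9,-2.7,-29.8,0,0,0,8],
    [23.3,-3.1,-34.8,0,0,0,8],
    [26.6,-3.6,-39.8,0,0,0,8],
    [26.6,-3.6,-39.8,0,0,0,8],
    [26.6,-3.6,-39.8,0,0,0,8]
  ]
}}

```text
time: 14.82
tool_pos: [465.1, -214.1, 112.2]
tcp_rot: [0.936, 0.845, -0.591]
wrist_force: [-5.0, -3.2, -0.7]
width: 14.8
```

Run:
```python
from h import *
s=bot.sense();print({k:np.round(s[k],3) for k in("time","q","tool_pos","wrist_force","torque")})
y=R.from_rotvec(s["tcp_rot"]).as_matrix()[:,1];M=R.from_rotvec(s["tcp_rot"]).as_matrix();z=M[:,2];print("bar angle",np.arctan2(z@RT,z@U))
f=grab_frame("wrist");cv2.imwrite("pics/w3.png",cv2.resize(f["img"][120:420,140:500],None,fx=2,fy=2)[:,:,::-1])
```

```text
{'time': np.float64(14.825), 'q': array([-0.774,  0.147, -1.038, -0.11 ,  0.331,  0.403]), 'tool_pos': array([ 465.133, -214.13 ,  112.181]), 'wrist_force': array([-4.96 , -3.196, -0.732]), 'torque': array([-0.32 ,  0.82 , -0.492])}
bar angle 0.9560202082425246
```

View pics/w3.png

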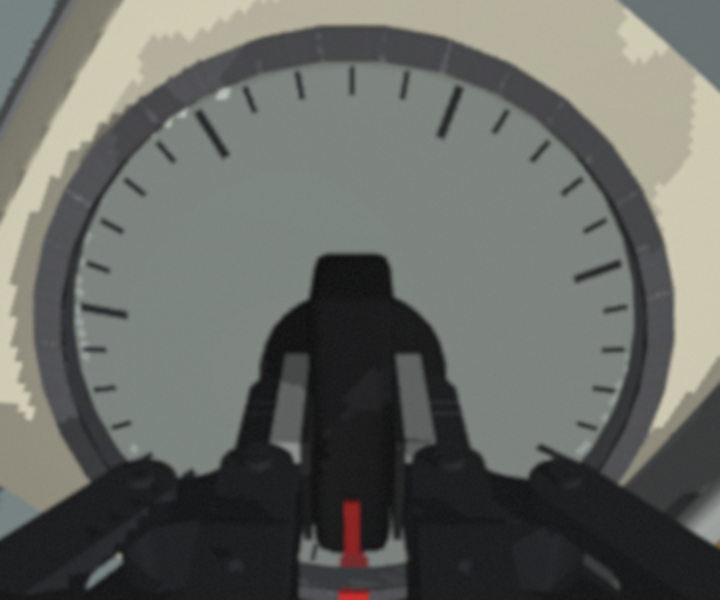

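The red mark (352,590) is just behind the gripper, which hides the needle. Release, back off and measure from near.

Emit:
{"api": "apply_moves", "payload": {
  "targets": [
    [0,0,0,0,0,0,30],
    [0,0,0,0,0,0,60],
    [0,0,0,0,0,0,85],
    [0,0,0,0,0,0,85],
    [0,0,0,0,0,0,85],
    [0,0,0,-12,1.6,18,85],
    [0,0,0,-33,4.5,50,85],
    [0,0,0,-55,7.5,83,85],
    [0,0,0,-72,9.7,108,85],
    [0,0,0,-72,9.7,108,85],
    [0,0,0,-72,9.7,108,85]
  ]
}}

```text
time: 16.25
tool_pos: [393.2, -204.4, 219.7]
tcp_rot: [0.936, 0.845, -0.591]
wrist_force: [-0.2, -0.9, -0.2]
width: 85.4
```

Run:
```python
from h import *
s=bot.sense();print({k:np.round(s[k],3) for k in("time","q","tool_pos","wrist_force")})
f=grab_frame("wrist");cv2.imwrite("pics/w4.png",cv2.resize(f["img"][100:350,180:460],None,fx=2.4,fy=2.4,interpolation=2)[:,:,::-1])
t=grab_frame("top");print(dialmeas(s,f,10,(-1,2.5)))
```

```text
{'time': np.float64(16.25), 'q': array([-0.927, -0.207, -0.977,  0.358,  0.4  ,  0.257]), 'tool_pos': array([ 393.224, -204.429,  219.701]), 'wrist_force': array([-0.211, -0.888, -0.216])}
[(54, 0.9574, 75.5, 70.6, 0.9995), (58, 1.0053, 56.6, 38.0, 0.9934)]
```

View pics/w4.png

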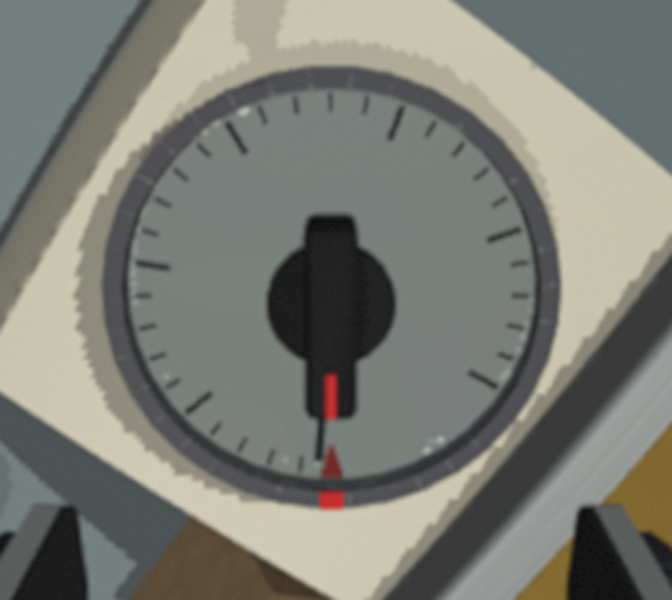

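The needle tip is at (319,460) and the mark's centre line is at x≈331.5. The mark lacks about 4.1 mm at radius 60, which is ~3.9° clockwise. Regrasp and correct.

Emit:
{"api": "apply_moves", "payload": {
  "targets": [
    [0,0,0,17,-2.2,-25,85],
    [0,0,0,35,-4.7,-53,85],
    [0,0,0,52,-7,-78,85],
    [0,0,0,64,-8.6,-96,85],
    [0,0,0,72,-9.7,-108,85],
    [0,0,0,72,-9.7,-108,85],
    [0,0,0,72,-9.7,-108,40],
    [0,0,0,72,-9.7,-108,24],
    [0,0,0,72,-9.7,-108,10],
    [0,0,0,72,-9.7,-108,8],
    [0,0,0,72,-9.7,-108,8],
    [0,0,0,72,-9.7,-108,8],
    [0,0,0,72,-9.7,-108,8],
    [0.7,-0.1,-1.1,72,-9.7,-108,8],
    [1.5,-0.2,-2.2,72,-9.7,-108,8],
    [2.2,-0.3,-3.2,72,-9.7,-108,8],
    [2.2,-0.3,-3.2,72,-9.7,-108,8],
    [2.2,-0.3,-3.2,72,-9.7,-108,8]
  ]
}}

```text
time: 18.6
tool_pos: [465.1, -213.8, 111.6]
tcp_rot: [0.999, 0.831, -0.622]
wrist_force: [-4.3, 0.3, 6.1]
width: 15.0
```

Run:
```python
from h import *
s=bot.sense();print({k:np.round(s[k],3) for k in("time","tool_pos","wrist_force","torque","width")})
M=R.from_rotvec(s["tcp_rot"]).as_matrix();z=M[:,2];print("bar angle",np.arctan2(z@RT,z@U),"axis off N",M[:,0]@-N)
```

```text
{'time': np.float64(18.6), 'tool_pos': array([ 465.07 , -213.776,  111.578]), 'wrist_force': array([-4.275,  0.317,  6.06 ]), 'torque': array([0.17 , 0.43 , 0.131]), 'width': np.float64(14.986)}
bar angle 1.0242755280638267 axis off N 0.9999642771950112
```

Turned to 1.024 as intended. Release, back off, check.

Emit:
{"api": "apply_moves", "payload": {
  "targets": [
    [0,0,0,0,0,0,30],
    [0,0,0,0,0,0,60],
    [0,0,0,0,0,0,85],
    [0,0,0,0,0,0,85],
    [0,0,0,0,0,0,85],
    [0,0,0,-12,1.6,18,85],
    [0,0,0,-33,4.5,50,85],
    [0,0,0,-55,7.5,83,85],
    [0,0,0,-72,9.7,108,85],
    [0,0,0,-72,9.7,108,85],
    [0,0,0,-72,9.7,108,85]
  ]
}}

```text
time: 19.98
tool_pos: [393.2, -204.1, 219.1]
tcp_rot: [0.999, 0.831, -0.622]
wrist_force: [-0.1, 0.2, 0.1]
width: 84.9
```

Run:
```python
from h import *
s=bot.sense()
f=grab_frame("wrist");g=f["img"]
cv2.imwrite("pics/w5.png",np.hstack([cv2.resize(g[100:350,200:440],None,fx=1.6,fy=1.6,interpolation=2),cv2.resize(g[255:320,285:350],(400,400),interpolation=2)])[:,:,::-1])
print(dialmeas(s,f,10,(-1,2.5)))
```

```text
[(52, 1.0293, 75.5, 70.5, 0.9996), (54, 1.0402, 56.3, 38.2, 0.9929)]
```

View pics/w5.png

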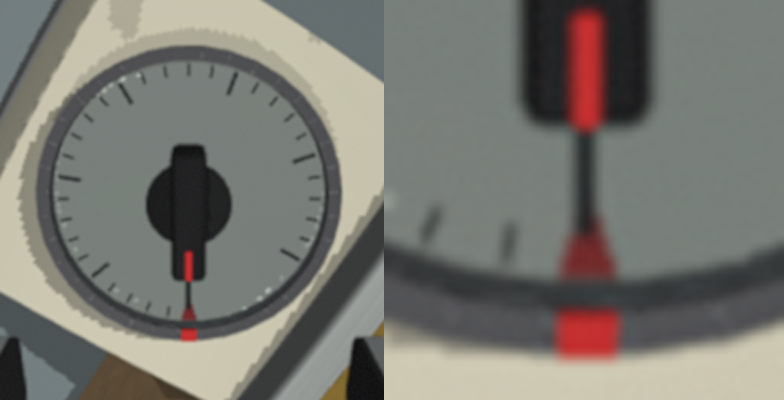

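The needle tip is at (586,232) and the mark's centre at about 588 in the enlarged view, so they are less than 0.5 mm apart. One last centring check of the caddy from the top view before handing in.

Run:
```python
from h import *
t=grab_frame("top")
P=onz(t,[(399,163.5),(467,171.5)],308);c=P.mean(0);d=c-[632.9,-235.1,308];v=P[0]-P[1]
print("handle centre off platform centre (x,y scale):",d@SX,d@SY,"len",np.linalg.norm(v),"az",np.degrees(np.arctan2(v[1],v[0])))
m=(t["img"].max(2)<45).astype(np.uint8);m=big(m,(392,150,475,180));ys,xs=np.nonzero(m);print(m.sum(),rect(onz(t,np.c_[xs,ys],308)))
s=grab_frame("side");cv2.imwrite("pics/final.png",np.hstack([t["img"][100:400,60:560][:, :500],s["img"][150:450,230:530]])[:,:,::-1])
```

```text
handle centre off platform centre (x,y scale): -3.6531846077365184 0.7619196270537472 len 151.62248209441717 az 82.8424069820777
626 ((628.6600952148438, -232.96775817871094), (149.3186492919922, 23.31287956237793), 82.38008880615234)
```

View pics/final.png

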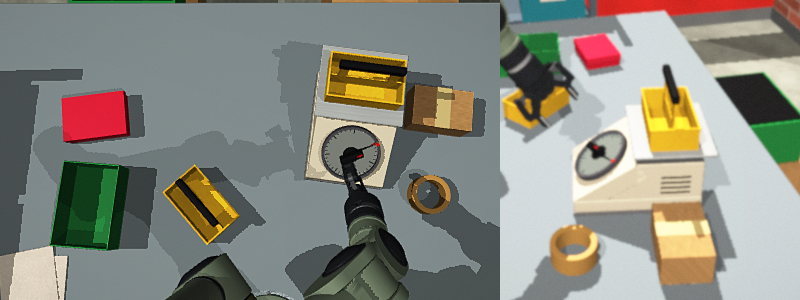

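The caddy is centred to within about 3 mm and 0.1–0.5°, the bystanders are in place, and the gripper is clear. Handing in.

```bash
python3 -c "
from workcell import bot
print(bot.sense()['time'],bot.close_job())"
```

```text
the job is handed in; nothing more can be done
20.125 None
```

I set the yellow caddy farthest from the base down in the middle of the scale's platform, long side across the width, and let go. I then turned the dial to the needle and handed the job in at 20.1 s of the 51 s allowed. No verdict was reported.

**Caddy:** The top view puts it 2–4 mm from the platform's centre and within about 0.5° of square. The highest force I read during the set-down was about 5 N.

**Dial:** The first turn of 48° stopped about 3.9° short, so I regrasped and corrected. After letting go, an enlarged wrist view showed the red mark within about 0.3 mm (0.005 rad) of the needle tip. My colour-mask estimate gave a slightly larger gap of 0.011 rad. I trust the enlarged view more, because the mask picks up dark pixels from the bar.

**Bystanders:** The carton, red box, tape roll and green bin looked undisturbed in the last top and side views. I did not measure their positions. The gripper was open and clear of everything, with wrist force near zero.

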